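Find the socket that fits the marked hub nut

TASK

One hub of the model's drive plate is marked by an orange ring, and a brass hex nut sits sunk in it: try the sockets from the blue tray on that nut until you find the one that fits, standing any that do not fit back upright on the tray. Finish with the fitting socket pushed fully down over the nut, upright and still held in the gripper: do not let go of it. Leave the white brick and washer on the plate, the wrench and the model car where they lie.

Things in the scene. Friction and masses are not known exactly. Their poses are not given: they have to be found in the camera images.
- ring_orange: Flat orange ring, 75 mm outside, 59 mm inside, 3 mm thick, fixed on the drive plate around one of the three hubs (white rings on the others): it marks the hub to work on. Origin: underside centre, at the plate's top face (10 mm above the table), on the axis of hub and nut; z up, x and y along the plate's sides.
- nut (a point): Top centre of the marked hub's fixed brass hex nut, on the hub's axis, 13 mm above the plate's top (a 7 mm stud end rises to 17 mm). Two nut flats face the ring's +-x. It is 13, 19 or 25 mm across flats; which is not told. A socket too small stops on it, its underside 12 to 13 mm above the plate.
- well (a point): Centre of the marked hub's well floor, 4 mm above the plate's top: the fitting socket's underside comes to rest here. The well is round, 28, 35 or 42 mm wide for the 13, 19 or 25 mm nut. The hub is a black drum 56 mm across, its rim 19 mm above the plate's top; a socket too large stops on that rim.
- plate: Grey drive plate of the class model, fixed, 150 mm (its x) by 280 mm (its y), 10 mm thick, with three hubs in a row along its y axis, at -90, 0 and +90 mm, one each with 13, 19 and 25 mm nut, in any order. Origin: centre of the underside.
- tray: Flat blue tray, fixed, 110 mm (its x) by 250 mm (its y), 10 mm thick, no rim. Three dark round marks 48 mm wide at y = -85, 0 and +85 mm on its y axis are the places of the sockets. Origin: centre of the underside.
- socket_blue: Hex socket, blue grip, for 13 mm nuts: bore 15.5 mm across flats, 24 mm deep, open below; steel body 22.5 mm over outer flats, 25 mm over corners, 28 mm high; above it a square grip adapter 24 x 24 mm, to 70 mm. 0.09 to 0.16 kg. Origin: underside centre, z up. Two hex flats face its +-x; grip faces look along +-x, +-y. Starts upright in any place of the tray.
- socket_green: Hex socket, green grip, for 19 mm nuts: bore 21.5 mm across flats, 24 mm deep, open below; steel body 28.5 mm over outer flats, 32 mm over corners, 28 mm high; above it a square grip adapter 24 x 24 mm, to 70 mm. 0.09 to 0.16 kg. Origin: underside centre, z up. Two hex flats face its +-x; grip faces look along +-x, +-y. Starts upright in any place of the tray.
- socket_red: Hex socket, red grip, for 25 mm nuts: bore 27.5 mm across flats, 24 mm deep, open below; steel body 34.5 mm over outer flats, 39 mm over corners, 28 mm high; above it a square grip adapter 24 x 24 mm, to 70 mm. 0.09 to 0.16 kg. Origin: underside centre, z up. Two hex flats face its +-x; grip faces look along +-x, +-y. Starts upright in any place of the tray.
- brick_white: White toy brick 16 x 32 x 10 mm lying on the drive plate beyond the hubs; bystander, origin under its centre.
- washer: Steel washer 20 mm wide, 4 mm thick, lying on the drive plate beyond the hubs; bystander, origin under its centre.
- wrench: Steel open wrench lying at the right of the tray; bystander.
- model_car: Toy model car 130 x 90 x 57 mm at the left side; bystander, origin under its centre.

How it is judged:
By the outcome, as a careful person would: the job done as asked, in the order asked, and still so for the second after the job is handed in, while the arm keeps its last pose, push and grip.
It also fails if it takes over 72 s, if anything falls off the work surface, if the arm or the gripper's body presses on something with over 40 N, if the wrist force passes 120 N, or if a joint passes its speed limit or range.

ROBOT

A 6-joint arm with a two-finger parallel gripper is mounted at the origin on the work surface. World frame = base frame: x ahead of the robot, y to its left, z up, the work surface at z = 0. Lengths are in m, angles in degrees, forces in N, time in s.
With the tool pointing down it reaches from about 0.35 to 0.85 m from the base axis. Payload 8.1 kg.
Tool frame: the origin (TCP) lies on the centre line of the jaws, within the pads' length; the fingertips stand 14 mm ahead of it and the grasp point (between the pads) lies 5 mm behind it; z points along the fingers, x is the direction in which the jaws open and shut, and the axes are right-handed (so a half turn about z gives the same grasp; the last joint's range is limited). The gripper opens to 93 mm and grips with 3 to 60 N. Pads are 15 mm wide; open, the fingers measure 128 mm over their backs; the gripper's body (75 mm by 188 mm) begins 65 mm behind the grasp point.
Start: joints at [59.565, 7.471, 85.268, -0, 87.261, -4.893], TCP at [0.259, 0.541, 0.233] pointing down, gripper open.
Joint ranges: [-169.43, 169.43], [-51.17, 129.36], [1.28, 143.12], [-76.62, 256.62], [0, 156.53], [-152.29, 152.29]. Speed limits (degrees/s): [136.94, 136.94, 159.86, 180, 180, 180].

INTERFACE

Orientations are given as a 3x3 rotation matrix whose columns are the frame's x, y, z axes.
In Python, from workcell import ctrl gives the robot as it stands.
- The arm moves only by the tool apply_moves, never from a script. Its argument "increments" is a list of rows, each an object of numbers: "x", "y", "z": the shift along the tool's x, y, z in units of 40 mm (1.0 is 40 mm); "spin": the turn about the tool's z in units of 6 degrees (1.0 is 6 degrees); "fingers": the closure in counts, from 0 (fully open) to 255 (shut). A call has 1 to 12 rows; each row shifts and turns the pose as measured when the row begins, along the tool's axes as they then stand; what a row does not reach is not made up. A row lasts 1/10 s, in which the tool goes at most 50 mm and 8.59 degrees, less where a joint would pass 70% of its speed; a pose out of reach is approached as far as the arm can. A call is refused whole if a number of a shift passes 1 or a number of a turn 1, either way. A call with a gripper value outside its range is refused whole. The fingers move at their own pace and stop on an object; the grip force is fixed at half the most. Time passes only in rows, so rows that do not move let the fingers close. It gives the time, the measured TCP pose, the force and the opening at its end, in the units of the state.
- ctrl.sense(): the state, without advancing time (a new reading comes with each control period).
- ctrl.snapshot(name): name is "scene" or "top" or "wrist"; returns the picture (480x640x3 uint8, red, green, blue); there is no depth.
- ctrl.calibration(name): a dict with "camera_matrix" (3x3 intrinsics, pixels), "R" (3x3) and "t" (3): a world point X has camera coordinates R X + t. Camera axes: x right, y down, z forward; pixel columns grow to the right and rows downward; lengths in m; the calibration is good to about 2 mm. A picture is of the moment at which its call begins: read the wrist's pose just before it. calibration takes no time and is no camera call; for the wrist camera it gives the pose at the moment of the call.
- ctrl.hand_in(): hands the job in, once; it reports no verdict.
The state is a dict: "time": time; "q": joint angles; "qd": joint speeds; "effort": joint torques, N m; "eef_pos": TCP position; "tool_rot": TCP orientation; "force": force on the tool from outside, world axes, zero at the start; "moment": the same for the moment, N m; "gripper_width": opening from 0.0 (shut) to 1.0 (fully open).
Only numpy, scipy, OpenCV 4.12 (cv2) and the standard library are available. Lean on these libraries where they do the work, as an engineer would, in place of code of your own. Each camera call takes 0.05 s, during which the arm holds its last target. There are 200 camera calls.

## Working session

There is one attempt and no reset: what is moved stays moved. The work goes in short steps, Python scripts to look and compute and a tool call to move; the robot and the scene stay as the last step left them, time stands still between calls to the robot, and variables do not carry over. Pictures are saved under pics/ and viewed, about 8 in all and at most 12, crops included, and the job is handed in when it is done.

Besides the shell and the picture viewer there is one more tool, called in YAML: its name, and indented under it one key for each argument. apply_moves: Moves the arm, as the interface text tells. Its arguments: {"type":"object","properties":{"increments":{"type":"array","items":{"type":"object","properties":{"x":{"type":"number"},"y":{"type":"number"},"z":{"type":"number"},"spin":{"type":"number"},"fingers":{"type":"number"}}}}},"required":["increments"]}

```bash
mkdir -p pics; ls; python3 - <<'E'
from workcell import ctrl
import cv2,numpy as np
s=ctrl.sense();print(s)
for n in("scene","top"):
    c=ctrl.calibration(n);print(n,c)
    cv2.imwrite(f"pics/{n}0.png",ctrl.snapshot(n)[:,:,::-1])
E
```

```text
pics
{'time': 0.0, 'q': array([ 5.95638166e+01,  7.51400557e+00,  8.53302822e+01, -1.40173724e-03,
        8.72610337e+01, -4.89381606e+00]), 'qd': array([ 0.0381895 ,  0.06704563, -0.08302824,  0.02270134, -0.06435864,
       -0.06712671]), 'effort': array([ 4.56569087e-04, -5.59826446e+01, -4.91768432e+01,  7.70048727e-02,
        3.50936246e-02, -1.21655262e-04]), 'eef_pos': array([0.25842238, 0.54088635, 0.23158931]), 'tool_rot': array([[ 4.31176485e-01,  9.02267150e-01, -9.10125164e-04],
       [ 9.02265746e-01, -4.31177425e-01, -1.59726794e-03],
       [-1.83358782e-03, -1.32470381e-04, -9.99998310e-01]]), 'force': array([ 0.20668317,  0.31812622, -0.61831814]), 'moment': array([-0.04301692,  0.01023854, -0.05097404]), 'gripper_width': 0.999330897584968}
scene {'camera_matrix': array([[534.36975058,   0.        , 313.25360309],
       [  0.        , 534.36975058, 245.10525254],
       [  0.        ,   0.        ,   1.        ]]), 'R': array([[-0.15421117,  0.98803524,  0.00229877],
       [ 0.67940099,  0.10772865, -0.72581598],
       [-0.7173794 , -0.11036714, -0.68788508]]), 't': array([ 0.07792453, -0.34102356,  1.59459545])}
top {'camera_matrix': array([[612.32834651,   0.        , 332.29123771],
       [  0.        , 612.32834651, 249.89291932],
       [  0.        ,   0.        ,   1.        ]]), 'R': array([[-0.02325125, -0.99972706,  0.00227535],
       [-0.9911687 ,  0.02275487, -0.13064009],
       [ 0.13055266, -0.0052928 , -0.99142725]]), 't': array([-9.83540481e-05,  5.53806004e-01,  1.65700336e+00])}
```

View pics/top0.png

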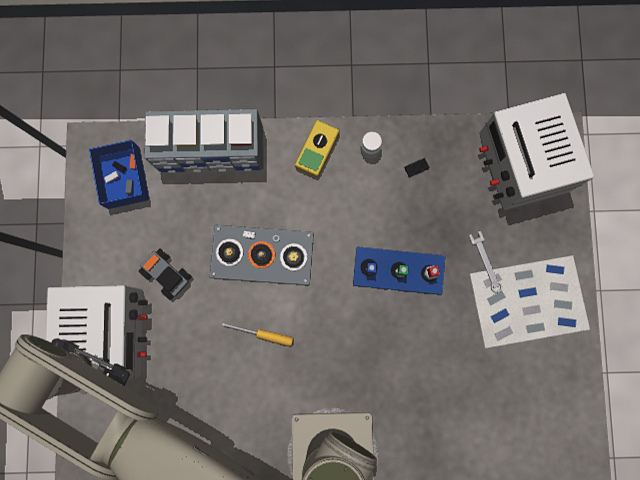

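View pics/scene0.png

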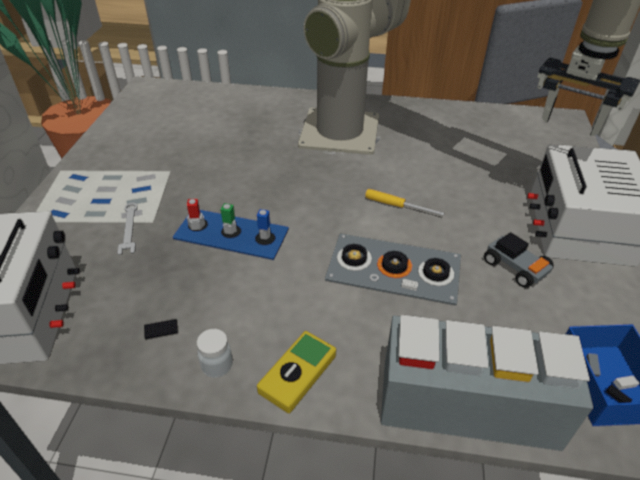

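The top view shows the orange ring on the middle hub, about (262,254). The sockets stand at blue (371,267), green (401,270) and red (433,271). Next I compute rough positions.

```bash
cat > h.py <<'E'
from workcell import ctrl
import cv2,numpy as np
def ray(c,uv,z):
    K,R,t=c["camera_matrix"],np.array(c["R"]),np.array(c["t"])
    d=R.T@np.linalg.inv(K)@np.array([uv[0],uv[1],1.]);o=-R.T@t
    return o+d*(z-o[2])/d[2]
def proj(c,X):
    p=c["camera_matrix"]@(np.array(c["R"])@np.array(X)+np.array(c["t"]));return p[:2]/p[2]
def mask(im,lo,hi):
    return cv2.inRange(cv2.cvtColor(im,cv2.COLOR_RGB2HSV),lo,hi)
def big(m):
    k,_=cv2.findContours(m,cv2.RETR_EXTERNAL,cv2.CHAIN_APPROX_NONE);return max(k,key=cv2.contourArea)
E
python3 - <<'E'
from h import *
im=cv2.imread("pics/top0.png")[:,:,::-1].copy();c=ctrl.calibration("top")
roi=np.zeros(im.shape[:2],np.uint8);roi[220:300,200:450]=255
o=big(mask(im,(5,150,120),(18,255,255))&roi);(e,_)=cv2.minEnclosingCircle(o);print("ring",ray(c,e,.013))
b=mask(im,(105,120,40),(120,255,255))&roi; b=cv2.morphologyEx(b,cv2.MORPH_CLOSE,np.ones((15,15)))
r=cv2.boxPoints(cv2.minAreaRect(big(b)));w=np.array([ray(c,p,.01) for p in r]);print("tray",w.mean(0),w)
for n,p in dict(b=(371,267),g=(401,270),r=(433,271)).items(): print(n,ray(c,p,.07))
for n,p in dict(l=(229,252),r=(293,257)).items(): print(n,ray(c,p,.027))
w=ctrl.calibration("wrist");R=np.array(w["R"]);print(w, -R.T@w["t"])
E
```

```text
ring [0.54903233 0.18653179 0.013     ]
tray [ 0.49544266 -0.197661    0.01      ] [[ 0.45617037 -0.06694005  0.01      ]
 [ 0.56537072 -0.08089342  0.01      ]
 [ 0.53450127 -0.32940385  0.01      ]
 [ 0.42572827 -0.31340666  0.01      ]]
b [ 0.50024063 -0.11613078  0.07      ]
g [ 0.49024362 -0.19683357  0.07      ]
r [ 0.48554585 -0.28308873  0.07      ]
l [0.55556802 0.2741083  0.027     ]
r [0.53749282 0.09656911 0.027     ]
{'camera_matrix': array([[345.09017463,   0.        , 319.76308379],
       [  0.        , 345.09017463, 240.39879594],
       [  0.        ,   0.        ,   1.        ]]), 'R': array([[ 0.43107665,  0.90231155, -0.00260521],
       [ 0.87390231, -0.41678191,  0.25017512],
       [ 0.2246501 , -0.11012135, -0.9681971 ]]), 't': array([-0.59874019, -0.02999314,  0.39076069])} [0.19652957 0.57078068 0.38427706]
```

apply_moves:
  increments:
    - {"x": -0.5,"y": 1,"spin": -0.33}
    - {"x": -0.5,"y": 1,"spin": -0.33}
    - {"x": -0.5,"y": 1,"spin": -0.33}
    - {"x": -0.5,"y": 1,"spin": -0.33}
    - {"x": -0.5,"y": 1,"spin": -0.33}
    - {"x": -0.5,"y": 1,"spin": -0.33}
    - {"x": -0.5,"y": 1,"spin": -0.33}
    - {"x": -0.5,"y": 1,"spin": -0.33}
    - {"x": -0.5,"y": 1,"spin": -0.33}
    - {"x": -0.5,"y": 1,"spin": -0.33}

```text
validation failed for argument at $.in...
```

apply_moves:
  increments:
    - {"x": -0.5,"y": 1.0,"z": 0.0,"spin": -0.33,"fingers": 0}
    - {"x": -0.5,"y": 1.0,"z": 0.0,"spin": -0.33,"fingers": 0}
    - {"x": -0.5,"y": 1.0,"z": 0.0,"spin": -0.33,"fingers": 0}
    - {"x": -0.5,"y": 1.0,"z": 0.0,"spin": -0.33,"fingers": 0}
    - {"x": -0.5,"y": 1.0,"z": 0.0,"spin": -0.33,"fingers": 0}
    - {"x": -0.5,"y": 1.0,"z": 0.0,"spin": -0.33,"fingers": 0}
    - {"x": -0.5,"y": 1.0,"z": 0.0,"spin": -0.33,"fingers": 0}
    - {"x": -0.5,"y": 1.0,"z": 0.0,"spin": -0.33,"fingers": 0}
    - {"x": -0.5,"y": 1.0,"z": 0.0,"spin": -0.33,"fingers": 0}
    - {"x": -0.5,"y": 1.0,"z": 0.0,"spin": -0.33,"fingers": 0}

```text
time: 1.1
eef_pos: [0.5894, 0.2301, 0.226]
tool_rot: [[0.076, 0.997, -0.008], [0.997, -0.076, -0.004], [-0.005, -0.008, -1.0]]
force: [0.1, 1.3, -0.5]
gripper_width: 0.996
```

apply_moves:
  increments:
    - {"x": -0.6,"y": -0.7,"z": 0.3,"spin": 0.0,"fingers": 0}
    - {"x": -0.55,"y": -0.7,"z": 0.3,"spin": 0.0,"fingers": 0}
    - {"x": 0.0,"y": 0.0,"z": 0.0,"spin": 0.0,"fingers": 0}

```text
time: 1.4
eef_pos: [0.5323, 0.1815, 0.1908]
tool_rot: [[0.082, 0.996, -0.024], [0.997, -0.083, -0.01], [-0.012, -0.023, -1.0]]
force: [0.3, -0.2, 0.7]
gripper_width: 0.999
```

```bash
python3 - <<'E'
from h import *
c=ctrl.calibration("wrist");im=ctrl.snapshot("wrist");cv2.imwrite("pics/w1.png",im[:,:,::-1])
np.save("w1c.npy",c,allow_pickle=True);print(ctrl.sense()["eef_pos"])
o=big(mask(im,(5,150,100),(18,255,255)));e=cv2.fitEllipse(o);print(e,ray(c,e[0],.013))
u,v=map(int,e[0]);cv2.imwrite("pics/w1c.png",cv2.resize(im[v-60:v+60,max(u-150,0):u+150,::-1],None,fx=2.6,fy=2.6,interpolation=cv2.INTER_CUBIC))
E
```

```text
[0.53435823 0.18266215 0.19281184]
((328.0595397949219, 242.5328369140625), (72.77079772949219, 74.20130920410156), 89.52983856201172) [0.54718678 0.1859385  0.013     ]
```

View pics/w1c.png

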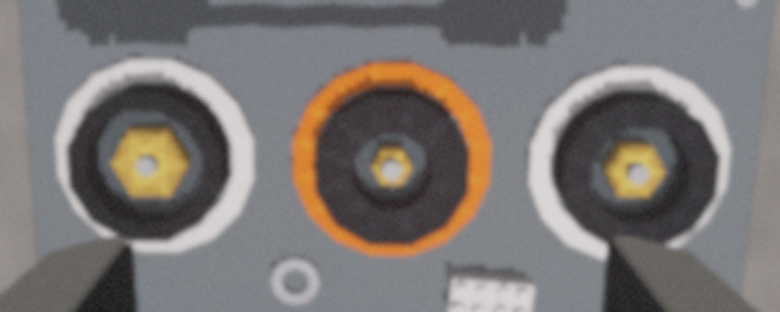

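The marked middle nut is clearly the smallest: the left nut looks like 25 mm, the right like 19 mm, so the middle is 13 mm. I'll try the blue socket first. Next is the plate yaw from the ring centres, plus nut centres by colour.

```bash
python3 - <<'E'
from h import *
im=cv2.imread("pics/w1.png")[:,:,::-1].copy();c=np.load("w1c.npy",allow_pickle=True).item()
m=mask(im,(18,90,90),(32,255,255));k,_=cv2.findContours(m,cv2.RETR_EXTERNAL,cv2.CHAIN_APPROX_NONE)
P=[]
for q in k:
    if cv2.contourArea(q)>40:
        e,r=cv2.minEnclosingCircle(q);X=ray(c,e,.023);P.append(X);print(e,cv2.contourArea(q),2*r,X, 2*r/345*(.34-.023)*1000)
P=sorted(P,key=lambda p:p[1]);d=P[-1]-P[0];print("plate yaw",-np.degrees(np.arctan2(d[0],d[1])),d)
o=-np.array(c["R"]).T@c["t"];print(o)
E
```

```text
(433.0, 406.5) 58.0 56.009124755859375 [0.73430566 0.28447091 0.023     ] 51.463456659731655
(353.5, 416.0) 482.5 81.39430236816406 [0.74010955 0.19868892 0.023     ] 74.78838797306668
(301.0, 415.5) 117.0 33.83804702758789 [0.73541627 0.14183294 0.023     ] 31.091770747088002
(92.0, 351.5) 311.5 61.522552490234375 [ 0.64215299 -0.0690726   0.023     ] 56.529417795374776
(548.0, 350.5) 352.5 63.506103515625 [0.67613223 0.40205692 0.023     ] 58.351984969429346
(328.5, 245.5) 161.5 16.553146362304688 [0.54773903 0.18621684 0.023     ] 15.209702599566917
(421.5414733886719, 247.52304077148438) 348.0 23.106843948364258 [0.55677134 0.27497477 0.023     ] 21.231505888786867
(235.35166931152344, 244.27493286132812) 578.5 29.69357681274414 [0.53944295 0.09684533 0.023     ] 27.283663332289542
(297.5, 2.5) 204.0 51.24470901489258 [0.33957624 0.17651136 0.023     ] 47.08571813832159
plate yaw -4.125197080185069 [0.03397924 0.47112952 0.        ]
[0.46736308 0.18864225 0.34488075]
```

apply_moves:
  increments:
    - {"x": -1.0,"y": -0.1,"z": -0.2,"spin": 0.0,"fingers": 0}
    - {"x": -1.0,"y": -0.1,"z": -0.2,"spin": 0.0,"fingers": 0}
    - {"x": -1.0,"y": -0.1,"z": -0.2,"spin": 0.0,"fingers": 0}
    - {"x": -1.0,"y": -0.1,"z": 0.0,"spin": 0.0,"fingers": 0}
    - {"x": -1.0,"y": -0.1,"z": 0.0,"spin": 0.0,"fingers": 0}
    - {"x": -1.0,"y": -0.1,"z": 0.0,"spin": 0.0,"fingers": 0}
    - {"x": -1.0,"y": -0.1,"z": 0.0,"spin": 0.0,"fingers": 0}
    - {"x": 0.0,"y": 0.0,"z": 0.0,"spin": 0.0,"fingers": 0}

```text
time: 2.25
eef_pos: [0.4915, -0.0996, 0.2308]
tool_rot: [[0.074, 0.997, -0.0], [0.997, -0.074, -0.011], [-0.011, 0.001, -1.0]]
force: [0.8, 0.1, 0.6]
gripper_width: 1.0
```

```bash
python3 - <<'E'
from h import *
c=ctrl.calibration("wrist");im=ctrl.snapshot("wrist");cv2.imwrite("pics/w2.png",im[:,:,::-1])
np.save("w2c.npy",c,allow_pickle=True);s=ctrl.sense();print(s["eef_pos"],s["q"])
E
```

```text
[ 0.49205274 -0.09768005  0.23093926] [ -16.71435478   -8.01279955  100.88124372   -0.51125545   86.94517556
 -102.4889496 ]
```

View pics/w2.png

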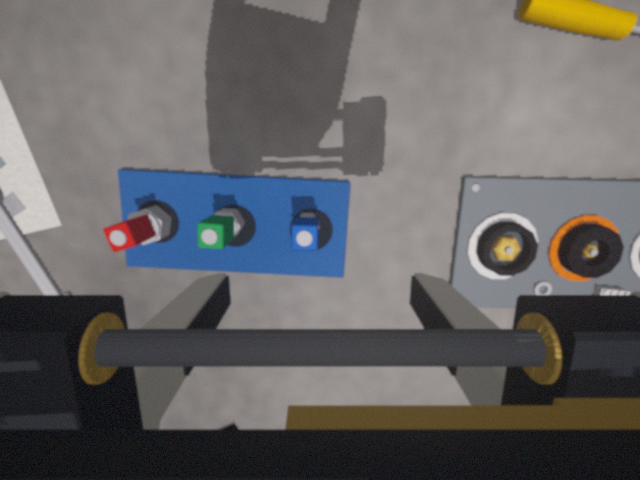

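```bash
python3 - <<'E'
from h import *
im=cv2.imread("pics/w2.png")[:,:,::-1].copy();c=np.load("w2c.npy",allow_pickle=True).item()
print(ray(c,(305,238),.08))
cv2.imwrite("pics/w2c.png",cv2.resize(im[200:265,270:340,::-1],None,fx=8,fy=8,interpolation=cv2.INTER_CUBIC))
h=cv2.cvtColor(im,cv2.COLOR_RGB2HSV);print(im[236,295],im[230,330],im[246,305],im[238,305],im[230,305])
E
```

```text
[ 0.49781638 -0.11551999  0.08      ]
[ 88 119 185] [53 57 67] [124 143 191] [196 193 197] [118 134 180]
```

View pics/w2c.png

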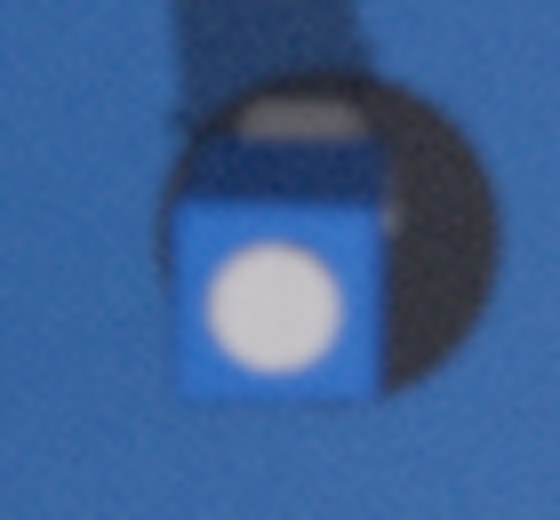

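The blue grip's faces line up with the tool axes to within about 1°. Its flat body edge faces tool y, so its hex flats face roughly world ±x, the same as the nut. I'll descend above it and look again.

apply_moves:
  increments:
    - {"x": -0.2,"y": 0.1,"z": 0.8,"spin": 0.0,"fingers": 90}
    - {"x": -0.2,"y": 0.1,"z": 0.8,"spin": 0.0,"fingers": 90}
    - {"x": 0.0,"y": 0.0,"z": 0.7,"spin": 0.0,"fingers": 90}
    - {"x": 0.0,"y": 0.0,"z": 0.0,"spin": 0.0,"fingers": 90}
    - {"x": 0.0,"y": 0.0,"z": 0.0,"spin": 0.0,"fingers": 90}

```text
time: 2.8
eef_pos: [0.5067, -0.1107, 0.1433]
tool_rot: [[0.069, 0.998, 0.013], [0.998, -0.069, -0.01], [-0.009, 0.014, -1.0]]
force: [0.2, -0.1, 0.2]
gripper_width: 0.656
```

```bash
python3 - <<'E'
from h import *
c=ctrl.calibration("wrist");im=ctrl.snapshot("wrist");cv2.imwrite("pics/w3.png",im[:,:,::-1])
np.save("w3c.npy",c,allow_pickle=True);s=ctrl.sense();print(s["eef_pos"],s["tool_rot"])
g=cv2.inRange(im,(150,150,150),(255,255,255));u,v=map(int,proj(c,[.498,-.1155,.08]));print(u,v)
h=mask(im,(100,120,150),(120,255,255))
cv2.imwrite("pics/w3c.png",cv2.resize(im[v-80:v+80,u-100:u+100,::-1],None,fx=4,fy=3.7,interpolation=cv2.INTER_CUBIC))
r=np.zeros_like(g);r[v-60:v+60,u-60:u+60]=255
k,_=cv2.findContours(g&r,cv2.RETR_EXTERNAL,cv2.CHAIN_APPROX_NONE)
for q in k:
    if len(q)>15: print(cv2.contourArea(q),cv2.minEnclosingCircle(q),ray(c,cv2.minEnclosingCircle(q)[0],.08))
E
```

```text
[ 0.50654834 -0.11060378  0.14325324] [[ 0.06896085  0.99753709  0.01281246]
 [ 0.99757983 -0.06883808 -0.00978808]
 [-0.00888199  0.01345645 -0.99987001]]
312 246
138.0 ((311.0, 248.5), 10.111974716186523) [ 0.4995335  -0.11679302  0.08      ]
2067.5 ((316.5, 253.0), 75.32772064208984) [ 0.50282282 -0.11344452  0.08      ]
```

View pics/w3c.png

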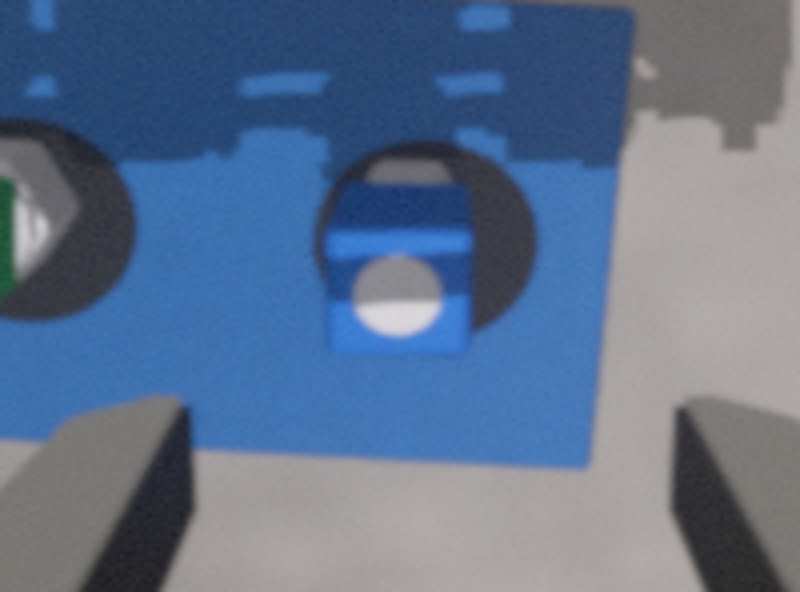

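apply_moves:
  increments:
    - {"x": -0.12,"y": -0.23,"z": 0.0,"spin": 0.0,"fingers": 90}
    - {"x": 0.0,"y": 0.0,"z": 0.5,"spin": 0.0,"fingers": 90}
    - {"x": 0.0,"y": 0.0,"z": 0.5,"spin": 0.0,"fingers": 90}
    - {"x": 0.0,"y": 0.0,"z": 0.0,"spin": 0.0,"fingers": 90}

```text
time: 3.25
eef_pos: [0.5009, -0.1156, 0.1103]
tool_rot: [[0.066, 0.998, 0.024], [0.998, -0.066, -0.013], [-0.012, 0.024, -1.0]]
force: [-0.5, 0.0, 0.1]
gripper_width: 0.645
```

```bash
python3 - <<'E'
from h import *
c=ctrl.calibration("wrist");im=ctrl.snapshot("wrist");cv2.imwrite("pics/w4.png",im[:,:,::-1])
s=ctrl.sense();print(s["eef_pos"],s["tool_rot"])
u,v=map(int,proj(c,[.498,-.1155,.08]));print(u,v)
cv2.imwrite("pics/w4c.png",cv2.resize(im[v-80:v+80,u-110:u+110,::-1],None,fx=3.6,fy=3.6,interpolation=cv2.INTER_CUBIC))
E
```

```text
[ 0.50190148 -0.11590374  0.11190619] [[ 0.06621473  0.99747585  0.0256426 ]
 [ 0.99773014 -0.06587225 -0.01397885]
 [-0.01225443  0.02651    -0.99957343]]
320 271
```

View pics/w4c.png

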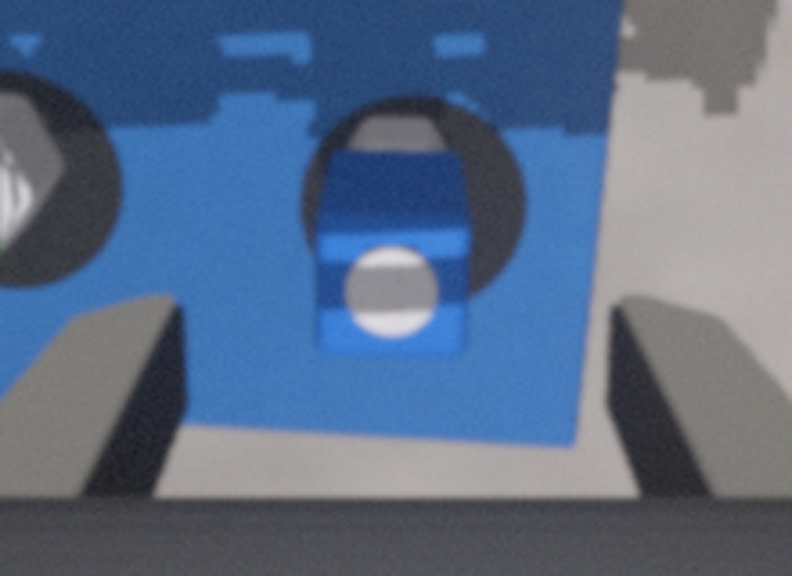

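Blue dot at crop (392,293), within about 1 px of the prediction. I'll descend and grip.

apply_moves:
  increments:
    - {"x": 0.02,"y": -0.11,"z": 0.3,"spin": 0.0,"fingers": 90}
    - {"x": 0.0,"y": 0.0,"z": 0.4,"spin": 0.0,"fingers": 90}
    - {"x": 0.0,"y": 0.0,"z": 0.4,"spin": 0.0,"fingers": 90}

```text
time: 3.6
eef_pos: [0.5026, -0.117, 0.0733]
tool_rot: [[0.066, 0.997, 0.037], [0.998, -0.066, -0.018], [-0.015, 0.038, -0.999]]
force: [0.1, -0.4, -0.6]
gripper_width: 0.65
```

```bash
cat > st.py <<'E'
from workcell import ctrl
import numpy as np
np.set_printoptions(precision=4,suppress=True)
s=ctrl.sense();print(s["time"],s["eef_pos"],s["tool_rot"][:,0],s["tool_rot"][:,2],s["force"],s["gripper_width"],s["qd"])
E
python3 st.py
```

```text
3.6 [ 0.5026 -0.117   0.0733] [ 0.0662  0.9977 -0.0153] [ 0.0366 -0.0178 -0.9992] [ 0.0879 -0.4485 -0.6382] 0.6498220864748898 [ -0.1485  12.0051   5.7691   0.0063 -18.7121  -0.0127]
```

apply_moves:
  increments:
    - {"x": 0.0,"y": -0.11,"z": 0.25,"spin": 0.0,"fingers": 90}
    - {"x": 0.0,"y": 0.0,"z": 0.15,"spin": 0.0,"fingers": 90}
    - {"x": 0.0,"y": 0.0,"z": 0.0,"spin": 0.0,"fingers": 90}

```text
time: 3.9
eef_pos: [0.4974, -0.1167, 0.0557]
tool_rot: [[0.066, 0.997, 0.035], [0.998, -0.066, -0.017], [-0.015, 0.036, -0.999]]
force: [-0.1, -0.0, -0.1]
gripper_width: 0.645
```

```bash
python3 st.py
```

```text
3.9 [ 0.4974 -0.1167  0.0557] [ 0.0661  0.9977 -0.015 ] [ 0.0354 -0.0174 -0.9992] [-0.0973 -0.0254 -0.0713] 0.6446731719276663 [-0.1246 -0.7991 -0.0872 -0.0706  0.525  -0.1042]
```

apply_moves:
  increments:
    - {"x": 0.0,"y": 0.0,"z": 0.0,"spin": 0.0,"fingers": 255}
    - {"x": 0.0,"y": 0.0,"z": 0.0,"spin": 0.0,"fingers": 255}
    - {"x": 0.0,"y": 0.0,"z": 0.0,"spin": 0.0,"fingers": 255}
    - {"x": 0.0,"y": 0.0,"z": 0.0,"spin": 0.0,"fingers": 255}
    - {"x": 0.0,"y": 0.0,"z": 0.0,"spin": 0.0,"fingers": 255}

```text
time: 4.4
eef_pos: [0.4991, -0.1173, 0.0583]
tool_rot: [[0.066, 0.997, 0.039], [0.998, -0.065, -0.019], [-0.016, 0.04, -0.999]]
force: [0.6, -0.3, -0.1]
gripper_width: 0.269
```

```bash
python3 st.py
```

```text
4.4 [ 0.4991 -0.1173  0.0583] [ 0.0662  0.9977 -0.016 ] [ 0.039  -0.0186 -0.9991] [ 0.6347 -0.3145 -0.1479] 0.26871065534514144 [-0.0044 -0.1479 -0.2377  0.154   0.1304  0.0807]
```

apply_moves:
  increments:
    - {"x": 0.0,"y": 0.0,"z": -0.8,"spin": 0.0,"fingers": 255}
    - {"x": 0.1,"y": 0.0,"z": -0.8,"spin": 0.0,"fingers": 255}
    - {"x": 0.95,"y": 0.09,"z": 0.0,"spin": 0.04,"fingers": 255}
    - {"x": 0.95,"y": 0.09,"z": 0.0,"spin": 0.04,"fingers": 255}
    - {"x": 0.95,"y": 0.09,"z": 0.0,"spin": 0.04,"fingers": 255}
    - {"x": 0.95,"y": 0.09,"z": 0.0,"spin": 0.04,"fingers": 255}
    - {"x": 0.95,"y": 0.09,"z": 0.0,"spin": 0.04,"fingers": 255}
    - {"x": 0.95,"y": 0.09,"z": 0.0,"spin": 0.04,"fingers": 255}
    - {"x": 0.95,"y": 0.09,"z": 0.0,"spin": 0.04,"fingers": 255}

```text
time: 5.3
eef_pos: [0.5446, 0.1561, 0.1222]
tool_rot: [[0.105, 0.994, 0.04], [0.994, -0.104, -0.019], [-0.015, 0.042, -0.999]]
force: [0.3, -0.5, -0.6]
gripper_width: 0.256
```

```bash
python3 st.py
```

```text
5.3 [0.5446 0.1561 0.1222] [ 0.1052  0.9943 -0.015 ] [ 0.0402 -0.0193 -0.999 ] [ 0.3445 -0.5069 -0.6361] 0.25586511681137686 [ 39.0609  27.0466 -28.0708  -1.6755   1.5758  41.7588]
```

apply_moves:
  increments:
    - {"x": 0.2,"y": 0.0,"z": 0.0,"spin": 0.0,"fingers": 255}
    - {"x": 0.0,"y": 0.0,"z": 0.0,"spin": 0.0,"fingers": 255}

```text
time: 5.5
eef_pos: [0.5453, 0.1689, 0.1218]
tool_rot: [[0.1, 0.994, 0.04], [0.995, -0.099, -0.018], [-0.014, 0.042, -0.999]]
force: [-0.4, -1.0, -0.9]
gripper_width: 0.255
```

```bash
python3 - <<'E'
from h import *
exec(open("st.py").read())
c=ctrl.calibration("wrist");im=ctrl.snapshot("wrist");cv2.imwrite("pics/w5.png",im[:,:,::-1]);np.save("w5c.npy",c,allow_pickle=True)
exec(open("st.py").read())
print(proj(c,[.5477,.1862,.023]))
try:
    e=cv2.fitEllipse(big(mask(im,(5,150,80),(18,255,255))));print(e,ray(c,e[0],.013))
except Exception as x: print(x)
E
```

```text
5.5 [0.5453 0.1689 0.1218] [ 0.1     0.9949 -0.014 ] [ 0.04   -0.0181 -0.999 ] [-0.385 -1.046 -0.875] 0.25507841429701716 [ 0.9772  0.5115 -0.3998  0.1746 -0.1328  0.1955]
5.55 [0.5452 0.1683 0.1217] [ 0.1007  0.9948 -0.014 ] [ 0.0399 -0.0181 -0.999 ] [-0.9149  0.227  -1.7186] 0.25681154845921517 [-1.8876 -0.8866  0.8137 -0.3813  0.0319 -0.6122]
[345.2831 241.0631]
((344.35968017578125, 236.54063415527344), (87.75892639160156, 89.38401794433594), 63.56947326660156) [0.5471 0.1861 0.013 ]
```

View pics/w5.png

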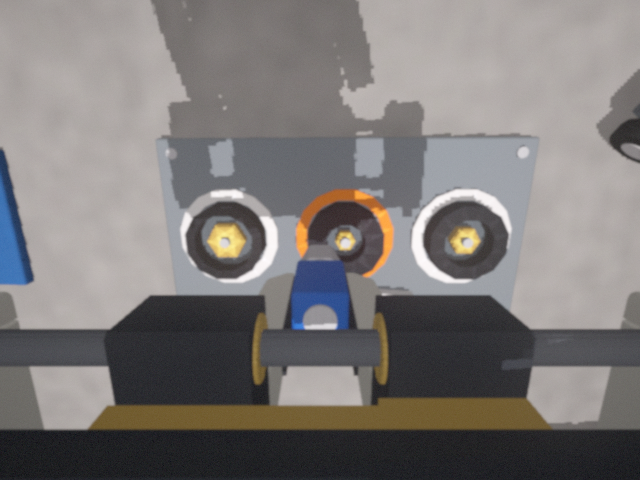

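```bash
python3 - <<'E'
from h import *
np.set_printoptions(precision=4,suppress=True)
im=cv2.imread("pics/w5.png")[:,:,::-1].copy();c=np.load("w5c.npy",allow_pickle=True).item()
z=.1218+.0225
g=cv2.inRange(im,(120,120,120),(255,255,255));r=np.zeros_like(g);r[298:330,299:341]=255
q=big(g&r);p=q[:,0];print(p.min(0),p.max(0))
for v in (316,318,320):print(ray(c,((p[:,0].min()+p[:,0].max())/2,v),z))
cv2.imwrite("pics/w5c.png",cv2.resize(im[225:335,260:380,::-1],None,fx=5,fy=5,interpolation=cv2.INTER_CUBIC))
for h in (.0722,.1):print(proj(c,[.5453,.1689,h]))
E
```

```text
[303 305] [337 329]
[0.5413 0.1695 0.1443]
[0.5423 0.1694 0.1443]
[0.5432 0.1693 0.1443]
[321.3549 263.2467]
[320.7979 281.4983]
```

View pics/w5c.png

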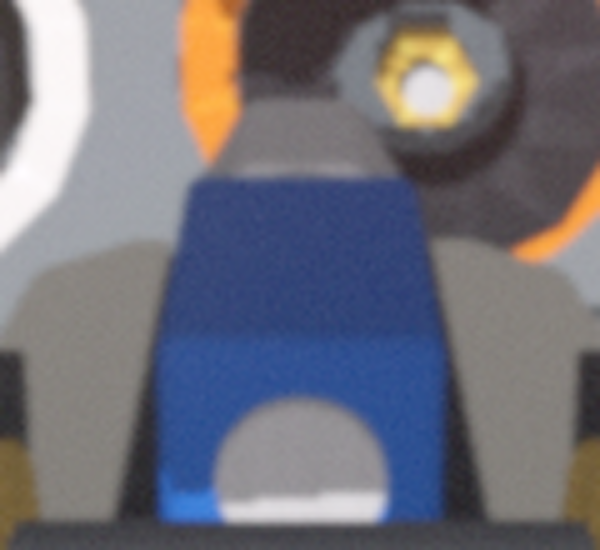

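```bash
python3 - <<'E'
from h import *
np.set_printoptions(precision=4,suppress=True)
c=np.load("w5c.npy",allow_pickle=True).item()
f=ray(c,(321,244.4),.0743);y=np.array([.995,-.1,0]);print(f,f+y*.01125,ray(c,(320.1,321),.1443))
E
python3 st.py
```

```text
[0.5325 0.17   0.0743] [0.5437 0.1688 0.0743] [0.5437 0.1693 0.1443]
5.55 [0.5452 0.1683 0.1217] [ 0.1007  0.9948 -0.014 ] [ 0.0399 -0.0181 -0.999 ] [-0.9149  0.227  -1.7186] 0.25681154845921517 [-1.8876 -0.8866  0.8137 -0.3813  0.0319 -0.6122]
```

apply_moves:
  increments:
    - {"x": 0.45,"y": 0.05,"z": 0.0,"spin": 0.0,"fingers": 255}
    - {"x": 0.0,"y": -0.02,"z": 0.4,"spin": 0.0,"fingers": 255}
    - {"x": 0.0,"y": -0.02,"z": 0.4,"spin": 0.0,"fingers": 255}
    - {"x": 0.0,"y": 0.0,"z": 0.0,"spin": 0.0,"fingers": 255}

```text
time: 5.95
eef_pos: [0.5485, 0.1801, 0.0873]
tool_rot: [[0.104, 0.994, 0.039], [0.994, -0.103, -0.021], [-0.016, 0.041, -0.999]]
force: [0.4, -0.6, -0.7]
gripper_width: 0.254
```

```bash
python3 - <<'E'
from h import *
exec(open("st.py").read())
c=ctrl.calibration("wrist");im=ctrl.snapshot("wrist");cv2.imwrite("pics/w6.png",im[:,:,::-1]);np.save("w6c.npy",c,allow_pickle=True)
exec(open("st.py").read())
e=cv2.fitEllipse(big(mask(im,(5,150,80),(18,255,255))))
print(e,ray(c,e[0],.013))
cv2.imwrite("pics/w6c.png",cv2.resize(im[205:335,245:395,::-1],None,fx=4.5,fy=4.5,interpolation=cv2.INTER_CUBIC))
E
```

```text
5.95 [0.5485 0.1801 0.0873] [ 0.1042  0.9944 -0.0164] [ 0.039  -0.0205 -0.999 ] [ 0.3518 -0.6344 -0.6922] 0.254460338414046 [-1.3283 -1.2731 -0.3344 -0.3844  1.0829 -0.6021]
6.0 [0.5489 0.1801 0.0884] [ 0.1044  0.9944 -0.0162] [ 0.0399 -0.0204 -0.999 ] [-0.4981 -0.1641 -1.8708] 0.256646346940424 [ 0.2757 -0.9338 -1.697   0.2437  0.8949  0.3592]
((330.22186279296875, 246.9259796142578), (98.50686645507812, 101.91924285888672), 91.473876953125) [0.5465 0.186  0.013 ]
```

View pics/w6c.png

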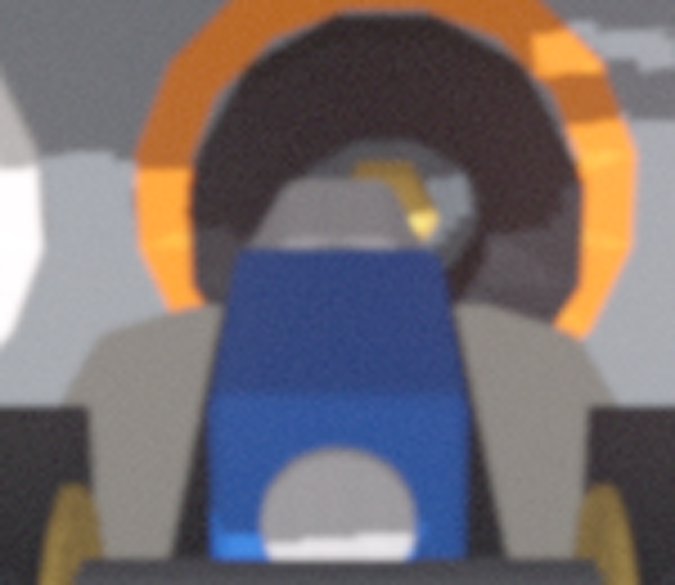

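apply_moves:
  increments:
    - {"x": 0.16,"y": -0.02,"z": 0.0,"spin": -0.07,"fingers": 255}
    - {"x": 0.0,"y": 0.0,"z": 0.08,"spin": 0.0,"fingers": 255}

```text
time: 6.2
eef_pos: [0.5496, 0.1852, 0.086]
tool_rot: [[0.099, 0.994, 0.041], [0.995, -0.098, -0.021], [-0.016, 0.043, -0.999]]
force: [-0.4, -0.0, -0.1]
gripper_width: 0.254
```

```bash
python3 st.py
```

```text
6.2 [0.5496 0.1852 0.086 ] [ 0.0988  0.995  -0.0164] [ 0.0409 -0.0205 -0.999 ] [-0.372  -0.0355 -0.1122] 0.2540330231787991 [-1.3747  1.927   1.4501 -0.5292 -3.6842 -0.3588]
```

apply_moves:
  increments:
    - {"x": 0.03,"y": -0.03,"z": 0.15,"spin": 0.0,"fingers": 255}
    - {"x": 0.0,"y": -0.01,"z": 0.15,"spin": 0.0,"fingers": 255}

```text
time: 6.4
eef_pos: [0.5497, 0.1864, 0.0747]
tool_rot: [[0.099, 0.994, 0.044], [0.995, -0.098, -0.02], [-0.016, 0.045, -0.999]]
force: [-0.1, -0.6, -0.7]
gripper_width: 0.259
```

```bash
python3 st.py
```

```text
6.4 [0.5497 0.1864 0.0747] [ 0.0988  0.995  -0.0157] [ 0.0435 -0.02   -0.9989] [-0.1244 -0.6071 -0.7171] 0.25851492460697617 [-0.2133  3.8855  2.2445 -0.3734 -6.792   0.0959]
```

apply_moves:
  increments:
    - {"x": 0.0,"y": -0.03,"z": 0.1,"spin": 0.0,"fingers": 255}
    - {"x": 0.0,"y": -0.01,"z": 0.1,"spin": 0.0,"fingers": 255}

```text
time: 6.6
eef_pos: [0.5481, 0.1864, 0.0656]
tool_rot: [[0.099, 0.994, 0.043], [0.995, -0.098, -0.02], [-0.016, 0.045, -0.999]]
force: [-0.0, 0.1, -1.4]
gripper_width: 0.259
```

```bash
python3 st.py
```

```text
6.6 [0.5481 0.1864 0.0656] [ 0.0986  0.995  -0.0158] [ 0.0432 -0.0201 -0.9989] [-0.0377  0.0873 -1.4359] 0.25898115555780504 [ 0.033   2.8626  1.8167 -0.1204 -4.8225  0.0969]
```

It is already past the nut top with no force. I'll push on to seat it.

apply_moves:
  increments:
    - {"x": 0.0,"y": 0.0,"z": 0.12,"spin": 0.0,"fingers": 255}
    - {"x": 0.0,"y": 0.0,"z": 0.12,"spin": 0.0,"fingers": 255}

```text
time: 6.8
eef_pos: [0.5519, 0.1862, 0.0609]
tool_rot: [[0.098, 0.994, 0.05], [0.995, -0.097, -0.021], [-0.016, 0.052, -0.999]]
force: [-9.8, -7.6, 36.2]
gripper_width: 0.258
```

```bash
python3 st.py
```

```text
6.8 [0.5519 0.1862 0.0609] [ 0.0983  0.995  -0.0155] [ 0.0498 -0.0205 -0.9985] [-9.8046 -7.5526 36.2251] 0.25757858869659417 [-0.4251  2.2838 -0.8293 -1.0293 -4.1977  0.0574]
```

apply_moves:
  increments:
    - {"x": 0.0,"y": -0.08,"z": 0.04,"spin": 0.0,"fingers": 255}
    - {"x": 0.0,"y": 0.0,"z": 0.06,"spin": 0.0,"fingers": 255}

```text
time: 7.0
eef_pos: [0.5518, 0.1863, 0.0607]
tool_rot: [[0.098, 0.994, 0.056], [0.995, -0.097, -0.02], [-0.015, 0.057, -0.998]]
force: [-10.7, -3.1, 21.1]
gripper_width: 0.252
```

```bash
python3 - <<'E'
from h import *
exec(open("st.py").read())
c=ctrl.calibration("wrist");im=ctrl.snapshot("wrist");cv2.imwrite("pics/w7.png",im[:,:,::-1]);np.save("w7c.npy",c,allow_pickle=True)
exec(open("st.py").read())
cv2.imwrite("pics/w7c.png",cv2.resize(im[205:335,245:395,::-1],None,fx=4.5,fy=4.5,interpolation=cv2.INTER_CUBIC))
E
```

```text
7.0 [0.5518 0.1863 0.0607] [ 0.0984  0.995  -0.0149] [ 0.0557 -0.0205 -0.9982] [-10.7432  -3.1219  21.0507] 0.25232994230254235 [-0.2491  1.1289 -0.9961 -0.2362 -1.1638 -0.0732]
7.05 [0.5519 0.1863 0.0608] [ 0.0984  0.995  -0.015 ] [ 0.0556 -0.0205 -0.9982] [-7.1606 -2.5782 16.6233] 0.2563816242005406 [ 0.0652 -0.0106 -0.0503  0.0396  0.2486  0.0158]
```

View pics/w7c.png

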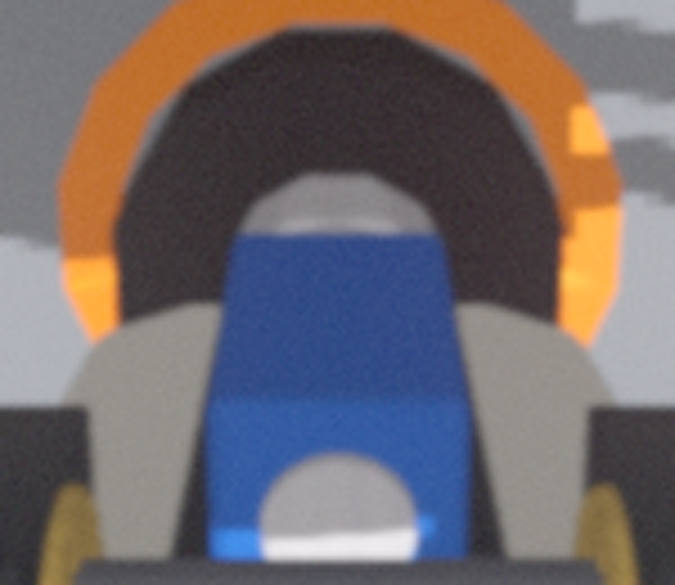

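```bash
python3 - <<'E'
from h import *
c=np.load("w7c.npy",allow_pickle=True).item();print(ray(c,(320.1,322.6),.084))
im=cv2.imread("pics/w7.png")[:,:,::-1].copy();e=cv2.fitEllipse(cv2.convexHull(big(mask(im,(5,150,80),(18,255,255)))));print(e,ray(c,e[0],.013))
E
```

```text
[0.55021244 0.18672413 0.084     ]
((319.9869689941406, 252.77505493164062), (115.73917388916016, 122.95954895019531), 90.0343246459961) [0.54514605 0.18607392 0.013     ]
```

The socket is seated but leans about 2° toward +x (top 2.8 mm off the axis). I'll straighten it.

apply_moves:
  increments:
    - {"x": 0.0,"y": -0.15,"z": -0.03,"spin": 0.0,"fingers": 255}

```text
time: 7.15
eef_pos: [0.548, 0.1867, 0.0624]
tool_rot: [[0.099, 0.993, 0.06], [0.995, -0.098, -0.02], [-0.014, 0.062, -0.998]]
force: [11.4, -1.7, -8.4]
gripper_width: 0.255
```

```bash
python3 st.py
```

```text
7.15 [0.548  0.1867 0.0624] [ 0.0986  0.995  -0.0144] [ 0.0601 -0.0204 -0.998 ] [11.4472 -1.6578 -8.4436] 0.2546754286336509 [ 2.2101 -9.5339  8.4439 -0.5751 -0.6927  2.3514]
```

apply_moves:
  increments:
    - {"x": 0.0,"y": -0.01,"z": 0.06,"spin": 0.0,"fingers": 255}

```text
time: 7.25
eef_pos: [0.5486, 0.1869, 0.061]
tool_rot: [[0.099, 0.993, 0.063], [0.995, -0.098, -0.02], [-0.014, 0.064, -0.998]]
force: [-5.3, -1.6, 22.5]
gripper_width: 0.254
```

```bash
cat > dot.py <<'E'
from h import *
exec(open("st.py").read())
c=ctrl.calibration("wrist");im=ctrl.snapshot("wrist")
exec(open("st.py").read())
roi=im[300:331,296:345].astype(int);sat=roi.max(2)-roi.min(2)
g=((sat<45)&(roi.max(2)>85)).astype(np.uint8)*255
q=big(g)[:,0]+[296,300];a,b=q[:,0].min(),q[:,0].max()+1;t=q[:,1].min();w=b-a
print(a,b,t,"dot",ray(c,((a+b)/2,t+.48*w),.084))
E
python3 dot.py; python3 - <<'E'
import sys;sys.path.insert(0,".")
from h import *
c=np.load("w7c.npy",allow_pickle=True).item();im=cv2.imread("pics/w7.png")[:,:,::-1]
roi=im[300:331,296:345].astype(int);sat=roi.max(2)-roi.min(2)
g=((sat<45)&(roi.max(2)>85)).astype(np.uint8)*255
q=big(g)[:,0]+[296,300];a,b=q[:,0].min(),q[:,0].max()+1;t=q[:,1].min();w=b-a
print("w7",a,b,t,"dot",ray(c,((a+b)/2,t+.48*w),.084))
E
```

```text
7.25 [0.5486 0.1869 0.061 ] [ 0.0986  0.995  -0.0137] [ 0.0625 -0.0199 -0.9978] [-5.3485 -1.5759 22.5248] 0.2542553136232986 [-0.2849  1.2171 -0.7071 -0.435  -2.321  -0.0319]
7.3 [0.5485 0.1869 0.061 ] [ 0.0986  0.995  -0.0138] [ 0.0621 -0.02   -0.9979] [-1.2154 -0.7743  8.7355] 0.2578783301662985 [ 0.0223  0.0986 -0.4195  0.2882  0.7583 -0.0418]
296 345 306 dot [0.5502 0.1871 0.084 ]
w7 296 345 306 dot [0.55347781 0.18656947 0.084     ]
```

```bash
python3 - <<'E'
from h import *
exec(open("st.py").read())
c=ctrl.calibration("wrist");im=ctrl.snapshot("wrist");np.save("w8c.npy",c,allow_pickle=True)
a=cv2.resize(im[205:335,245:395,::-1],None,fx=3.6,fy=3.6,interpolation=cv2.INTER_CUBIC)
sc=ctrl.calibration("scene");si=ctrl.snapshot("scene");u,v=map(int,proj(sc,[.5474,.186,.05]));print(u,v)
b=cv2.resize(si[v-50:v+50,u-26:u+26,::-1],(int(52*4.68),468),interpolation=cv2.INTER_CUBIC)
cv2.imwrite("pics/last.png",np.hstack([a,b]))
exec(open("st.py").read())
for p in([.5474,.1862,.014],[.5474,.1862,.084]):print(proj(sc,p),proj(c,p))
E
```

```text
7.3 [0.5485 0.1869 0.061 ] [ 0.0986  0.995  -0.0138] [ 0.0621 -0.02   -0.9979] [-1.2154 -0.7743  8.7355] 0.2578783301662985 [ 0.0223  0.0986 -0.4195  0.2882  0.7583 -0.0418]
395 251
7.4 [0.5486 0.1869 0.0611] [ 0.0985  0.995  -0.0138] [ 0.0619 -0.0199 -0.9979] [-0.8875 -1.4311  8.4911] 0.2546826921982194 [ 0.0677  0.0667  0.0199  0.0322  0.0749 -0.0769]
[394.2097 263.7024] [320.0326 261.4115]
[397.7557 240.3355] [317.6322 323.8569]
```

View pics/last.png

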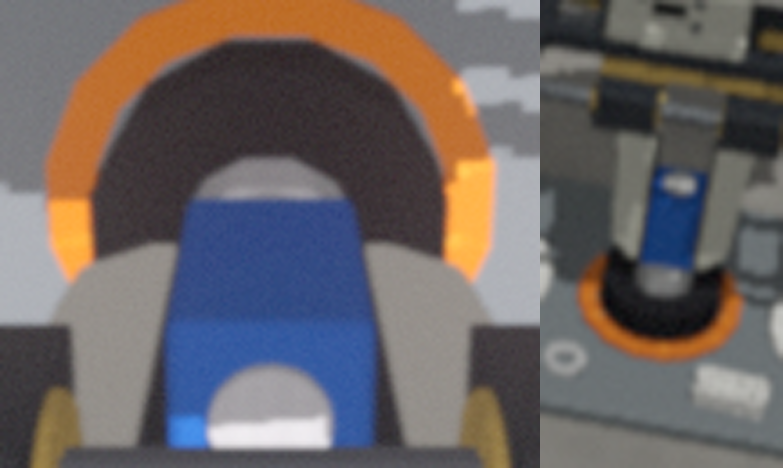

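```bash
python3 -c "
from workcell import ctrl
print(ctrl.hand_in())"
```

```text
the job is handed in; nothing more can be done
None
```

The blue socket is pushed down over the nut in the orange-ringed hub, still held in the gripper, and the job is handed in at about 7.4 s.

- **Choice of socket:** The wrist camera measured that nut at about 15 mm over its corners, which means 13 mm across flats. I tried the blue socket first and it fitted, so no socket had to be put back on the tray. I did not touch the brick, washer, wrench or car.
- **Seating:** The socket passed the nut top with almost no force. It then stopped firmly, with up to 36 N on the wrist, at TCP height 61 mm. A fully seated socket should put it at 60–62 mm; one stopped on the nut would leave it near 70 mm. It was being held with about 8.5 N downward.
- **Uprightness:** After the first push it leaned about 2° toward +x, so I re-centred it. The last pictures show it inside the well, with its top within about 1 mm of the hub axis, a lean of about 1° or less.
- **Checks that disagreed:**
  - The tool had drifted to a 3.7° tilt. The socket appears to have pivoted in the pads, so it stands straighter than the tool.
  - My automatic detection of the grip's top dot was unreliable, so I read the dot's position from the picture by hand.

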